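Sweep loose nuts off the teardown tray into the parts bin

TASK

The strip-down is finished: with your fingertips sweep the three loose steel nuts across the teardown tray and over its open lip, so that all three drop into the red parts bin tucked under that edge. Push the nuts along the tray only, do not pick any up, and leave the brass bush and the grease tin standing where they are, and the bin and everything else on the bench in place.

Things in the scene. Friction and masses are not known exactly. Their poses are not given: they have to be found in the camera images.
- tray: fixed grey steel tray with a black rubber mat, on legs. Origin at bench level (z = 0) below it. Flat face 70 mm up, x -130 to 130 mm, y -165 to 135 mm in the tray's frame. The +y side is open (bare steel lip, level with the mat, a clear drop into the bin); the other three sides have a 3 mm thick rim 18 mm above the face. Yaw -0.2 to 0.2 rad.
- tray_lip (a point): middle of the open lip's edge, at the level of the working face (70 mm above the bench); same axes as the tray: +y points out over the lip, x runs along it.
- bin: red plastic open bin, loose, 0.6 kg, standing on the bench, tucked 20 to 25 mm under the lip; outside 260 mm (x, along the lip) by 110 mm (y) by 60 mm high, walls and floor 4 mm. Origin: centre of its underside, axes parallel to the tray's. Its centre is 30 to 35 mm out beyond the lip and up to 12 mm either way along it from the lip's middle.
- nut1: bright steel M20 hex nut, 30 mm across flats, 35 mm across corners, 16 mm high, with a 17 mm bore, about 65 g, lying flat on the tray's mat. Origin: centre of its underside, z up.
- nut2: bright steel M20 hex nut, 30 mm across flats, 35 mm across corners, 16 mm high, with a 17 mm bore, about 65 g, lying flat on the tray's mat. Origin: centre of its underside, z up.
- nut3: bright steel M20 hex nut, 30 mm across flats, 35 mm across corners, 16 mm high, with a 17 mm bore, about 65 g, lying flat on the tray's mat. Origin: centre of its underside, z up.
- bush: brass bush standing upright on the tray among the nuts: flange 34 mm in diameter, body 29 mm, 40 mm high, 0.18 kg. Not to be moved. Origin: centre of its underside. Nuts and bush stand one each, in any order, in four lanes about 57 mm apart that run from back to lip.
- grease_tin: small round blue tin with a yellow lid, 34 mm in diameter, 30 mm high, standing on the tray near its back rim (the side at -y). Not to be moved. Origin: centre of its underside.
- spray_can: yellow and black spray can with a red cap, 67 mm in diameter, 194 mm high, standing on the bench at the left rear. Origin: centre of its underside. A bystander.
- oil_bottle: blue plastic bottle with a red cap, 52 mm in diameter, 130 mm high, standing on the bench at the right rear. Origin: centre of its underside. A bystander.
- screw_jar: glass jar with a green cap, 68 mm in diameter, 75 mm high, standing on the bench at the right. Origin: centre of its underside. A bystander.
- screwdriver: screwdriver with a red handle, about 200 mm long, lying on the bench at the left along its own x. A bystander.
- hammer: hammer with a pale wooden handle, about 260 mm long, lying on the bench at the right along its own x. A bystander.

How it is judged (in metres and radians):
At the end, for the whole second after the job is handed in: All three nuts lie at rest inside the red bin (within its walls and below its rim); the bin is upright and within 20 mm of where it stood; the bush and the grease tin stand upright within 12 mm of where they stood; the other loose things are within 20 mm of where they lay (x of nut1 in the frame of bin between -0.13 and 0.13 m and y of nut1 in the frame of bin between -0.055 and 0.055 m and height (world z) of each of nut1, nut2, nut3 below 0.056 m and linear speed of each of nut1, nut2, nut3 below 0.02 m/s and x of nut2 in the frame of bin between -0.13 and 0.13 m and y of nut2 in the frame of bin between -0.055 and 0.055 m and x of nut3 in the frame of bin between -0.13 and 0.13 m and y of nut3 in the frame of bin between -0.055 and 0.055 m and distance of each of bin, spray_can, oil_bottle, screw_jar, screwdriver, hammer from where it was at the start of the episode below 0.02 m and angle between bin's own z axis and vertical below 0.1 rad and distance of each of bush, grease_tin from where it was at the start of the episode below 0.012 m and angle between each of bush, grease_tin's own z axis and vertical below 0.15 rad); the robot touches nothing.
It fails at once if a nut is picked up (more than 30 mm above the tray's mat) (height (world z) of any of nut1, nut2, nut3 above 0.1 m).
It fails at once if a nut falls on the bench outside the bin ((height (world z) of nut1 below 0.052 m and (x of nut1 in the frame of bin below -0.14 m or x of nut1 in the frame of bin above 0.14 m or y of nut1 in the frame of bin below -0.065 m or y of nut1 in the frame of bin above 0.065 m)) or (height (world z) of nut2 below 0.052 m and (x of nut2 in the frame of bin below -0.14 m or x of nut2 in the frame of bin above 0.14 m or y of nut2 in the frame of bin below -0.065 m or y of nut2 in the frame of bin above 0.065 m)) or (height (world z) of nut3 below 0.052 m and (x of nut3 in the frame of bin below -0.14 m or x of nut3 in the frame of bin above 0.14 m or y of nut3 in the frame of bin below -0.065 m or y of nut3 in the frame of bin above 0.065 m))).
It fails at once if the bush or the grease tin is shifted more than 12 mm or tipped (distance of any of bush, grease_tin from where it was at the start of the episode above 0.012 m or angle between any of bush, grease_tin's own z axis and vertical above 0.15 rad).
It fails at once if the bin is shifted more than 20 mm (distance of bin from where it was at the start of the episode above 0.02 m).
It fails at once if another loose thing on the bench is moved more than 20 mm (distance of any of spray_can, oil_bottle, screw_jar, screwdriver, hammer from where it was at the start of the episode above 0.02 m).
It also fails if it takes over 56 s, if anything falls off the work surface, if the arm or the gripper's body presses on something with over 40 N, if the wrist force passes 120 N, or if a joint passes its speed limit or range.

ROBOT

A 6-joint arm with a two-finger parallel gripper is mounted at the origin on the work surface. World frame = base frame: x ahead of the robot, y to its left, z up, the work surface at z = 0. Lengths are in m, angles in degrees, forces in N, time in s.
With the tool pointing down it reaches from about 0.3 to 0.775 m from the base axis. Payload 14.6 kg.
Tool frame: the origin (TCP) lies on the centre line of the jaws, within the pads' length; the fingertips stand 14 mm ahead of it and the grasp point (between the pads) lies 5 mm behind it; z points along the fingers, y is the line along which they close (so a half turn about z gives the same grasp; the last joint's range is limited). The gripper opens to 85 mm and grips with 20 to 120 N. Pads are 22 mm wide; open, the fingers measure 114 mm over their backs; the gripper's body (76 mm by 85 mm) begins 54 mm behind the grasp point. The pads swing forward as they close: fully open they stand 13 mm farther back than shut.
Start: joints at [-77.957, 17.183, 87.147, -0, 75.671, -3.816], TCP at [0.15, -0.529, 0.245] pointing down, gripper open.
Joint ranges: [-173.82, 173.82], [-45.26, 126.66], [13.44, 144.39], [-59.66, 239.66], [0, 175.72], [-146.38, 146.38]. Speed limits (degrees/s): [127.2, 127.2, 147.25, 180, 180, 180].

INTERFACE

Orientations are given as [roll, pitch, yaw] about the fixed x, y, z axes, in that order (R = Rz(yaw) Ry(pitch) Rx(roll)).
In Python, from bench import env gives the robot as it stands.
- The arm moves only by the tool apply_moves, never from a script. Its argument "targets" is a list of rows, each a list of 7 numbers: the turn, a rotation vector about the tool's x, y, z in degrees, then the shift along the tool's x, y, z in m, then the finger opening in m, from 0 to 0.0854. In form: [[ax, ay, az, tx, ty, tz, gripper], ...]. A call has 1 to 5 rows; each row is the pose to reach, as a shift and turn from the pose commanded when the call began, along the tool's axes at that moment; what a row does not reach only later rows make up. A row lasts 1/12 s, in which the tool goes at most 41.7 mm and 7.16 degrees, less where a joint would pass 70% of its speed; a pose out of reach is approached as far as the arm can. A call with a gripper value outside its range is refused whole. The fingers move at their own pace and stop on an object; the grip force is fixed at half the most. Time passes only in rows, so rows that repeat a pose let the fingers close. It gives the time, the measured TCP pose, the force, the opening and the grip force at its end, in the units of the state.
- env.get_obs(): the state, without advancing time (a new reading comes with each control period).
- env.get_image(name): name is "side" or "top"; returns (picture, depth): 384x512x3 uint8, red, green, blue; 384x512 float32, m along the optical axis (not along the pixel's ray), 0 where there is no reading.
- env.calibration(name): a dict with "fx", "fy", "cx", "cy" (pixels), "world_to_cam" (4x4, takes a point from world to camera coordinates). Camera axes: x right, y down, z forward; pixel columns grow to the right and rows downward; lengths in m; the calibration is good to about 2 mm. A picture is of the moment at which its call begins. calibration takes no time and is no camera call.
- env.close_job(): hands the job in; it is judged then, once.
The state is a dict: "time": time; "joints": joint angles; "qvel": joint speeds; "joint_efforts": joint torques, N m; "eef_pos": TCP position; "ee_rot": TCP orientation; "contact_force": force on the tool from outside, world axes, zero at the start; "ft_torque": the same for the moment, N m; "gripper_width": finger opening in m; "grip_force": force on a finger pad.
Only numpy, scipy, OpenCV 4.12 (cv2) and the standard library are available. Lean on these libraries where they do the work, as an engineer would, in place of code of your own. Each camera call takes 0.05 s, during which the arm holds its last target. There are 200 camera calls.

## Working session

There is one attempt and no reset: what is moved stays moved. The work goes in short steps, Python scripts to look and compute and a tool call to move; the robot and the scene stay as the last step left them, time stands still between calls to the robot, and variables do not carry over. Pictures are saved under pics/ and viewed, at most 10 in all, crops included, and the job is handed in when it is done.

Besides the shell and the picture viewer there is one more tool, called after "Request:" as name([rows], argument=value, ...), one row to a line, values as JSON. apply_moves: Moves the arm, as the interface text tells. Its arguments: {"type":"object","properties":{"targets":{"type":"array"}},"required":["targets"]}

```bash
mkdir -p pics; ls
python3 - <<'E'
from bench import env
import cv2,numpy as np
for n in("top","side"):
    im,d=env.get_image(n); c=env.calibration(n)
    cv2.imwrite(f"pics/{n}0.png",im[:,:,::-1]); np.savez(f"{n}0.npz",im=im,d=d)
    print(n,c["fx"],c["cx"],c["cy"]); print(np.round(c["world_to_cam"],3))
o=env.get_obs();print(o)
E
```

```text
pics
top 473.78839789051386 253.09094486359703 195.2039480398494
[[ 0.026 -1.    -0.013 -0.042]
 [-0.992 -0.024 -0.128  0.578]
 [ 0.127  0.017 -0.992  1.388]
 [ 0.     0.     0.     1.   ]]
side 428.93281927201855 255.66419444995884 191.66196608861233
[[ 0.931 -0.366  0.018 -0.536]
 [-0.195 -0.538 -0.82   0.148]
 [ 0.31   0.76  -0.572  1.108]
 [ 0.     0.     0.     1.   ]]
{'time': 0.1, 'joints': array([-7.79565772e+01,  1.72135746e+01,  8.71773180e+01,  8.47902457e-04,
        7.56711563e+01, -3.81830772e+00]), 'qvel': array([-0.03361212, -0.03223606, -0.07224959,  0.06421784, -0.0021839 ,
       -0.04082566]), 'joint_efforts': array([ 7.28185860e-04, -5.44379425e+01, -3.62369764e+01, -8.59919078e-05,
        3.03942390e-03, -1.25459553e-05]), 'eef_pos': array([ 0.15026027, -0.52886719,  0.24476299]), 'ee_rot': array([-1.79938144e+02, -4.95147505e-03,  1.58615175e+01]), 'contact_force': array([ 0.43610758, -1.53786847, -0.66353512]), 'ft_torque': array([ 0.02091579,  0.00577105, -0.03599563]), 'grip_force': 0.0, 'gripper_width': 0.0852327306144733}
```

View pics/top0.png

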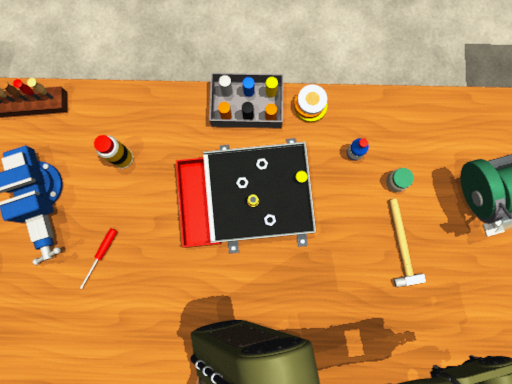

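View pics/side0.png

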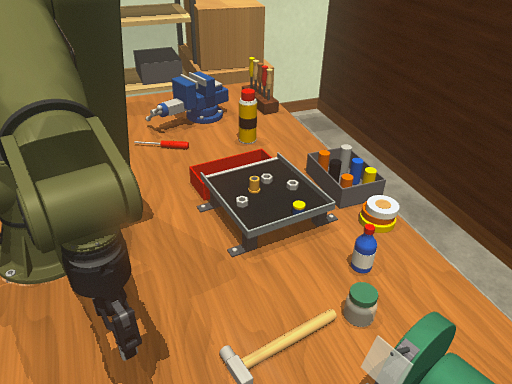

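The top view shows the open lip on the left at about (209,198), with the bin beyond it. The nuts are at (262,163), (242,182) and (270,220), the bush at (253,200) and the tin at (302,177). The side view shows the same layout.

```bash
cat > h.py <<'E'
import numpy as np,cv2
from bench import env
def ray(n,u,v,z):
    c=env.calibration(n);T=c["world_to_cam"];R,t=T[:3,:3],T[:3,3]
    o=-R.T@t;d=R.T@np.array([(u-c["cx"])/c["fx"],(v-c["cy"])/c["fy"],1])
    return (o+d*(z-o[2])/d[2])[:2]
def blobs(m,n,z,amin=15,amax=1e9):
    k,l,s,ce=cv2.connectedComponentsWithStats(m.astype(np.uint8))
    return [(tuple(ce[i].round(1)),int(s[i,4]),ray(n,*ce[i],z).round(4)) for i in range(1,k) if amin<s[i,4]<amax]
E
python3 - <<'E'
from h import *
im=np.load("top0.npz")["im"];hsv=cv2.cvtColor(im,cv2.COLOR_RGB2HSV);H,S,V=hsv[...,0],hsv[...,1],hsv[...,2]
roi=np.zeros(H.shape,bool);roi[135:255,170:325]=1
mat=(V<60)&roi
mm=cv2.morphologyEx(mat.astype(np.uint8),cv2.MORPH_CLOSE,np.ones((21,21)))
k,l,s,c=cv2.connectedComponentsWithStats(mm);i=1+s[1:,4].argmax();mm=(l==i).astype(np.uint8)
r=cv2.minAreaRect(np.argwhere(mm)[:,::-1].astype(np.float32));print("mat",r)
for p in cv2.boxPoints(r): print(p,ray("top",*p,.07))
w=(S<60)&(V>150)&roi
print("white");[print(b) for b in blobs(w,"top",.086)]
ye=(H>15)&(H<35)&(S>120)&(V>120)&(cv2.erode(mm,np.ones((5,5)))>0)
print("yellow");[print(b, ray("top",*b[0],.11),ray("top",*b[0],.1)) for b in blobs(ye,"top",.07)]
rd=((H<6)|(H>174))&(S>150)&roi
k,l,s,c=cv2.connectedComponentsWithStats(rd.astype(np.uint8));i=1+s[1:,4].argmax()
r=cv2.minAreaRect(np.argwhere(l==i)[:,::-1].astype(np.float32))
for p in cv2.boxPoints(r): print("bin",p,ray("top",*p,.06))
cv2.imwrite("pics/crop.png",cv2.resize(im[135:255,170:325,::-1],None,fx=5,fy=5,interpolation=cv2.INTER_CUBIC))
E
```

```text
mat ((259.9202880859375, 191.606201171875), (86.68006134033203, 97.70880889892578), 84.38241577148438)
[207.05803 153.25659] [0.69715612 0.11206361]
[304.29758 143.69205] [ 0.732675   -0.17625338]
[312.78253 229.95581] [ 0.47713248 -0.20385459]
[215.543   239.52036] [0.44240159 0.07770119]
white
((np.float64(244.8), np.float64(192.4)), 881, array([ 0.5802, -0.0039]))
((np.float64(261.5), np.float64(163.5)), 77, array([ 0.6669, -0.0504]))
((np.float64(241.9), np.float64(182.2)), 82, array([0.6099, 0.0054]))
((np.float64(269.6), np.float64(219.5)), 79, array([ 0.5032, -0.0775]))
((np.float64(302.0), np.float64(241.0)), 21, array([ 0.4439, -0.1716]))
((np.float64(233.0), np.float64(248.0)), 21, array([0.419 , 0.0253]))
yellow
((np.float64(300.2), np.float64(176.3)), 92, array([ 0.6343, -0.1654])) [ 0.62729009 -0.16203703] [ 0.62900527 -0.16286592]
((np.float64(252.6), np.float64(200.4)), 92, array([ 0.5592, -0.027 ])) [ 0.55462174 -0.02764539] [ 0.55579435 -0.02747085]
bin [173.9236  160.19777] [0.67591737 0.21169929]
bin [211.86519 156.58427] [0.68950574 0.09846178]
bin [220.11687 243.22697] [0.43227986 0.06487614]
bin [182.17528 246.84047] [0.4189853  0.17544865]
```

View pics/crop.png

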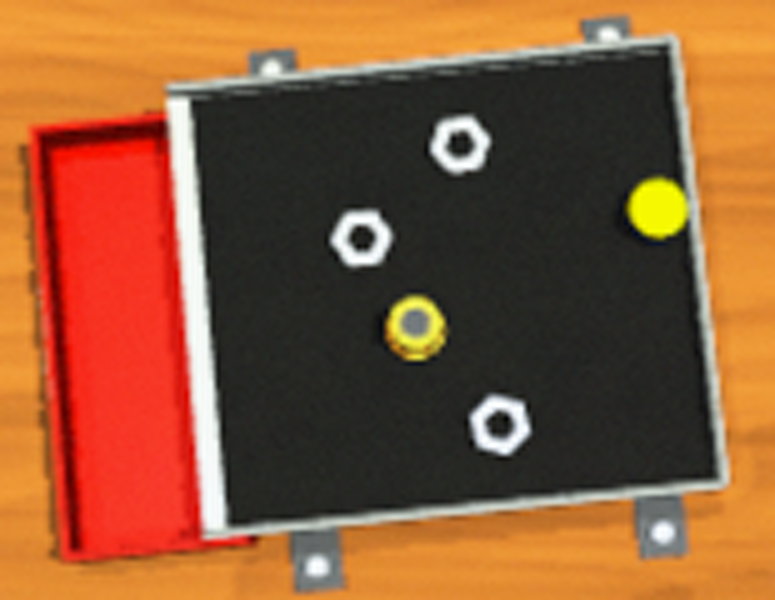

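The crop agrees with the measurements. Tray yaw is about 7.3° and the lip middle is at about (0.566, 0.107). In tray coordinates relative to the lip middle:

| Item | x (m) | y (m) |
|---|---|---|
| Nut A | 0.080 | -0.169 |
| Nut B | 0.031 | -0.106 |
| Nut C | -0.086 | -0.175 |
| Bush | -0.028 | -0.132 |

I'll start with nut C, with the tool turned to yaw 97.3° so that tool x is tray +y and tool y is tray +x.

Request:
apply_moves([
  [0,0,-7,0.031,-0.02,0,0.012],
  [0,0,-14,0.062,-0.04,0,0.012],
  [0,0,-21,0.093,-0.06,0,0.012],
  [0,0,-28,0.124,-0.08,0,0.012],
  [0,0,-35,0.155,-0.1,0,0.012],
])

```text
time: 0.52
eef_pos: [0.2728, -0.3889, 0.2451]
ee_rot: [-180.0, -0.0, 51.2]
contact_force: [1.6, -0.5, 0.2]
gripper_width: 0.0257
grip_force: 0.0
```

Request:
apply_moves([
  [0,0,-7,0.036,0.002,0,0.012],
  [0,0,-14,0.072,0.004,0,0.012],
  [0,0,-21,0.108,0.005,0,0.012],
  [0,0,-28,0.144,0.007,0,0.012],
  [0,0,-35,0.18,0.008,0,0.012],
])

```text
time: 0.93
eef_pos: [0.3927, -0.2544, 0.2452]
ee_rot: [-180.0, -0.0, 86.2]
contact_force: [1.2, -1.0, -0.6]
gripper_width: 0.0119
grip_force: 0.0
```

Request:
apply_moves([
  [0,0,-3,0.0275,0.0216,0,0.012],
  [0,0,-6,0.055,0.0432,0,0.012],
  [0,0,-9,0.0825,0.0648,0,0.012],
  [0,0,-11.1,0.11,0.0864,0,0.012],
  [0,0,-11.1,0.1375,0.108,0,0.012],
])

```text
time: 1.35
eef_pos: [0.5104, -0.125, 0.2451]
ee_rot: [-180.0, -0.0, 97.1]
contact_force: [0.4, -1.7, 0.2]
gripper_width: 0.0119
grip_force: 0.0
```

Request:
apply_moves([
  [0,0,0,0,0,0.035,0.012],
  [0,0,0,0,0,0.07,0.012],
  [0,0,0,0,0,0.1,0.012],
  [0,0,0,0,0,0.125,0.012],
  [0,0,0,0,0,0.125,0.012],
])

```text
time: 1.77
eef_pos: [0.5073, -0.1258, 0.1155]
ee_rot: [-179.6, -0.2, 97.0]
contact_force: [-0.1, 0.3, -0.4]
gripper_width: 0.0123
grip_force: 0.0
```

Run:
```python
from h import *
im,d=env.get_image("side");cv2.imwrite("pics/s1.png",cv2.resize(im[100:280,160:400,::-1],None,fx=3.2,fy=3.2))
```

```text
(no output)
```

View pics/s1.png

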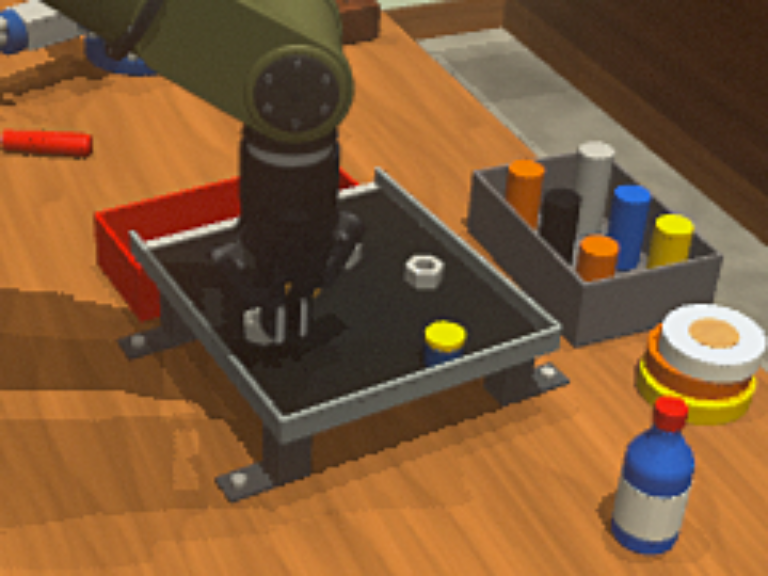

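The fingertips hang behind nut C, toward the tin. The nut shows at (262,325) and the tips at about (290,330) in the crop. The other nuts, the bush and the tin are undisturbed.

Request:
apply_moves([
  [0,0,0,0,0,0.012,0.012],
  [0,0,0,0,0,0.024,0.012],
  [0,0,0,0,0,0.024,0.012],
  [0,0,0,0,0,0.024,0.012],
])

```text
time: 2.15
eef_pos: [0.51, -0.1268, 0.0977]
ee_rot: [179.9, 0.0, 97.0]
contact_force: [0.2, 0.1, 0.8]
gripper_width: 0.012
grip_force: 0.0
```

Run:
```python
from h import *
im,d=env.get_image("side");o=env.get_obs();print(o["eef_pos"],o["ee_rot"],o["contact_force"])
c=env.calibration("side");T=c["world_to_cam"]
im=im.copy()
def pr(p):
    q=T[:3,:3]@p+T[:3,3];return int(round(c["fx"]*q[0]/q[2]+c["cx"])),int(round(c["fy"]*q[1]/q[2]+c["cy"]))
e=o["eef_pos"]
cr=cv2.resize(im[150:230,200:300,::-1],None,fx=8-.3,fy=7.4,interpolation=cv2.INTER_CUBIC)
for p in [(e[0],e[1],.07),(.5032,-.0775,.086),(e[0],e[1],e[2]-.014)]:
    u,v=pr(np.array(p));print((u-200)*7.7,(v-150)*7.4)
cv2.imwrite("pics/s2.png",cr)
```

```text
[ 0.51019422 -0.12685967  0.09797131] [1.79902031e+02 4.52097883e-02 9.69537427e+01] [ 0.71310357 -0.41008188  0.93802293]
385.0 473.6
323.40000000000003 362.6
385.0 444.0
```

View pics/s2.png

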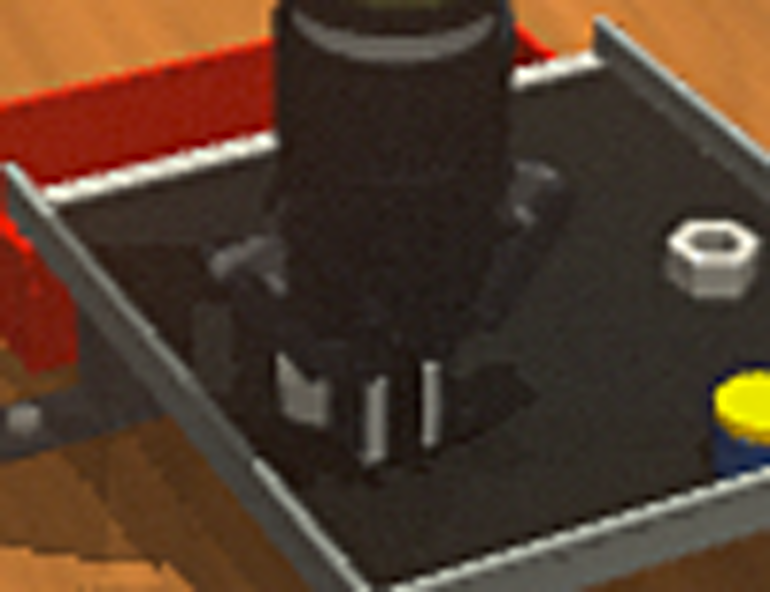

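Tip height matches the model, at about 0.084 m now. I'll go down 8 mm more and push 0.225 m along tool x.

Request:
apply_moves([
  [0,0,0,0,0,0.008,0.012],
  [0,0,0,0.005,0,0.008,0.012],
  [0,0,0,0.018,0,0.008,0.012],
  [0,0,0,0.034,0,0.008,0.012],
  [0,0,0,0.05,0,0.008,0.012],
])

```text
time: 2.62
eef_pos: [0.5032, -0.0757, 0.0885]
ee_rot: [180.0, -0.0, 96.9]
contact_force: [-0.1, -0.4, -0.2]
gripper_width: 0.0121
grip_force: 0.1
```

Request:
apply_moves([
  [0,0,0,0.018,0,0,0.012],
  [0,0,0,0.036,0,0,0.012],
  [0,0,0,0.054,0,0,0.012],
  [0,0,0,0.072,0,0,0.012],
  [0,0,0,0.085,0,0,0.012],
])

```text
time: 3.03
eef_pos: [0.4927, 0.0096, 0.0886]
ee_rot: [180.0, -0.0, 97.0]
contact_force: [0.3, -0.5, -0.5]
gripper_width: 0.0117
grip_force: 0.1
```

Run:
```python
from h import *
im,d=env.get_image("side");o=env.get_obs();print(o["eef_pos"],o["ee_rot"],o["contact_force"])
cv2.imwrite("pics/s3.png",cv2.resize(im[130:230,180:340,::-1],None,fx=4.8,fy=4.8,interpolation=cv2.INTER_CUBIC))
```

```text
[0.49245089 0.01089366 0.08855645] [-1.79998945e+02 -2.78947525e-02  9.70601702e+01] [-0.36405396  1.14002613  0.43744132]
```

View pics/s3.png

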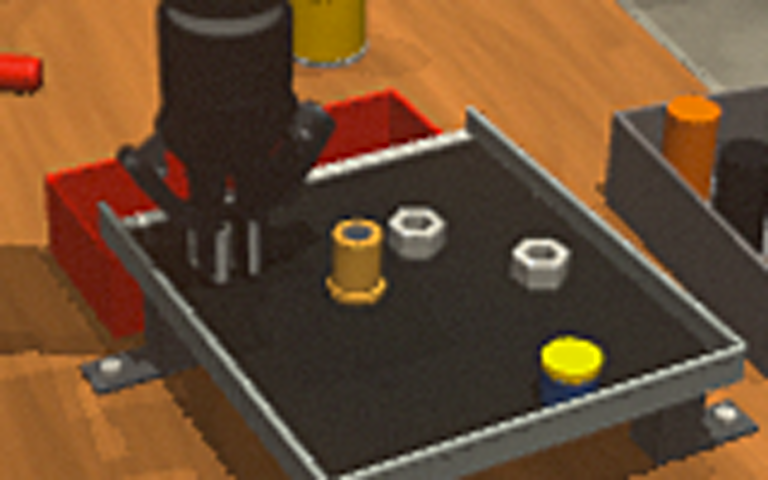

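Nut C is gone from its place and shows just ahead of the fingers at (205,245) in the crop. The bush at (357,265) hasn't moved. I'll continue over the lip.

Request:
apply_moves([
  [0,0,0,0.017,0,0,0.012],
  [0,0,0,0.034,0,0,0.012],
  [0,0,0,0.051,0,0,0.012],
  [0,0,0,0.068,0,0,0.012],
  [0,0,0,0.085,0,0,0.012],
])

```text
time: 3.5
eef_pos: [0.4825, 0.0931, 0.0886]
ee_rot: [180.0, -0.0, 97.0]
contact_force: [0.5, 0.7, -0.0]
gripper_width: 0.0123
grip_force: 0.0
```

Request:
apply_moves([
  [0,0,0,0.007,0,0,0.012],
  [0,0,0,0.007,0,0,0.012],
  [0,0,0,0,0,-0.02,0.012],
  [0,0,0,0,0,-0.05,0.012],
  [0,0,0,0,0,-0.06,0.012],
])

```text
time: 3.92
eef_pos: [0.4839, 0.0911, 0.1516]
ee_rot: [179.8, 0.0, 96.9]
contact_force: [0.5, 0.4, 1.0]
gripper_width: 0.0122
grip_force: 0.0
```

Run:
```python
from h import *
im,d=env.get_image("top");o=env.get_obs();print(o["eef_pos"],o["ee_rot"],o["contact_force"])
hsv=cv2.cvtColor(im,cv2.COLOR_RGB2HSV);w=(hsv[...,1]<60)&(hsv[...,2]>150);w[:140]=0;w[250:]=0;w[:,:170]=0;w[:,320:]=0
for b in blobs(w,"top",.086):print(b)
for b in blobs(w,"top",.02):print(b)
i2,_=env.get_image("side")
a=cv2.resize(im[130:255,165:325,::-1],(640,500));b=cv2.resize(i2[130:230,180:340,::-1],(800,500))
cv2.imwrite("pics/t4.png",cv2.resize(np.hstack([a,b]),(800,278)))
```

```text
[0.48434329 0.09126172 0.15215148] [1.79687572e+02 8.30639323e-03 9.69265367e+01] [ 0.53525814 -0.55913048  2.60838726]
((np.float64(278.4), np.float64(185.4)), 466, array([ 0.6031, -0.101 ]))
((np.float64(207.2), np.float64(176.3)), 210, array([0.6251, 0.1072]))
((np.float64(261.5), np.float64(163.4)), 78, array([ 0.6671, -0.0505]))
((np.float64(241.9), np.float64(182.2)), 82, array([0.6099, 0.0054]))
((np.float64(302.2), np.float64(241.0)), 23, array([ 0.4439, -0.1721]))
((np.float64(233.0), np.float64(247.7)), 18, array([0.4199, 0.0254]))
((np.float64(278.4), np.float64(185.4)), 466, array([ 0.613 , -0.1034]))
((np.float64(207.2), np.float64(176.3)), 210, array([0.6361, 0.1149]))
((np.float64(261.5), np.float64(163.4)), 78, array([ 0.6801, -0.0504]))
((np.float64(241.9), np.float64(182.2)), 82, array([0.6202, 0.0082]))
((np.float64(302.2), np.float64(241.0)), 23, array([ 0.4461, -0.1779]))
((np.float64(233.0), np.float64(247.7)), 18, array([0.421 , 0.0291]))
```

View pics/t4.png

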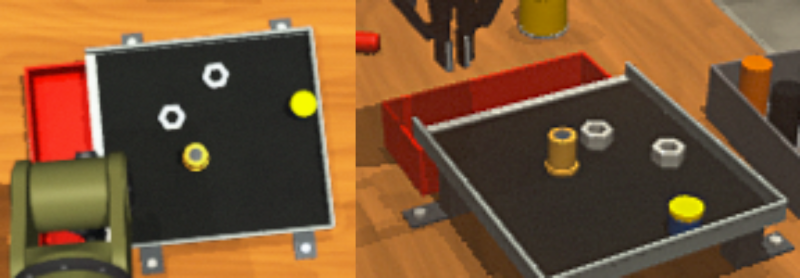

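Nut C is in the bin, since it's no longer on the tray. The other items haven't moved. Next is nut B.

Request:
apply_moves([
  [0,0,0,-0.03,0.023,0,0.012],
  [0,0,0,-0.06,0.046,0,0.012],
  [0,0,0,-0.09,0.069,0,0.012],
  [0,0,0,-0.12,0.092,0,0.012],
  [0,0,0,-0.15,0.114,0,0.012],
])

```text
time: 4.43
eef_pos: [0.6148, -0.0452, 0.1468]
ee_rot: [-179.9, -0.0, 96.9]
contact_force: [0.6, 0.1, -0.2]
gripper_width: 0.0121
grip_force: 0.0
```

Request:
apply_moves([
  [0,0,0,0,0,0,0.012],
  [0,0,0,0,0,0.015,0.012],
  [0,0,0,0,0,0.03,0.012],
  [0,0,0,0,0,0.04,0.012],
  [0,0,0,0,0,0.04,0.012],
])

```text
time: 4.85
eef_pos: [0.6127, -0.0433, 0.105]
ee_rot: [-179.7, -0.1, 97.0]
contact_force: [0.1, -0.8, -0.2]
gripper_width: 0.0116
grip_force: 0.0
```

Request:
apply_moves([
  [0,0,0,0,0.002,0.012,0.012],
  [0,0,0,0,0.002,0.02,0.012],
  [0,0,0,0,0.002,0.02,0.012],
  [0,0,0,0.007,0.002,0.02,0.012],
  [0,0,0,0.02,0.002,0.02,0.012],
])

```text
time: 5.27
eef_pos: [0.614, -0.0234, 0.0887]
ee_rot: [180.0, 0.0, 96.9]
contact_force: [0.9, 0.5, 0.5]
gripper_width: 0.0122
grip_force: 0.0
```

Request:
apply_moves([
  [0,0,0,0.016,0,0,0.012],
  [0,0,0,0.034,0,0,0.012],
  [0,0,0,0.051,0,0,0.012],
  [0,0,0,0.068,0,0,0.012],
  [0,0,0,0.085,0,0,0.012],
])

```text
time: 5.68
eef_pos: [0.6033, 0.0632, 0.089]
ee_rot: [179.9, -0.0, 97.0]
contact_force: [0.2, -0.1, -0.8]
gripper_width: 0.012
grip_force: 0.1
```

Request:
apply_moves([
  [0,0,0,0.017,0,0,0.012],
  [0,0,0,0.034,0,0,0.012],
  [0,0,0,0.05,0,0,0.012],
  [0,0,0,0.054,0,0,0.012],
  [0,0,0,0.054,0,0,0.012],
])

```text
time: 6.1
eef_pos: [0.5967, 0.1164, 0.0888]
ee_rot: [180.0, -0.0, 97.1]
contact_force: [0.5, 0.2, 0.8]
gripper_width: 0.0124
grip_force: 0.0
```

Request:
apply_moves([
  [0,0,0,0,0,-0.02,0.012],
  [0,0,0,0,0,-0.05,0.012],
  [0,0,0,0,0,-0.06,0.012],
  [0,0,0,0,0,-0.06,0.012],
])

```text
time: 6.43
eef_pos: [0.5982, 0.1143, 0.1516]
ee_rot: [179.7, 0.0, 96.9]
contact_force: [0.0, -0.6, 0.4]
gripper_width: 0.0116
grip_force: 0.0
```

Run:
```python
from h import *
im,d=env.get_image("top");o=env.get_obs();print(o["eef_pos"],o["ee_rot"],o["contact_force"])
i2,_=env.get_image("side")
a=cv2.resize(im[130:255,165:325,::-1],(640,500));b=cv2.resize(i2[130:230,180:340,::-1],(800,500))
cv2.imwrite("pics/t5.png",cv2.resize(np.hstack([a,b]),(800,278)))
```

```text
[0.59746365 0.11428609 0.14955872] [1.79848003e+02 1.98313687e-03 9.69258848e+01] [ 0.44100314 -0.35521129 -0.25290306]
```

View pics/t5.png

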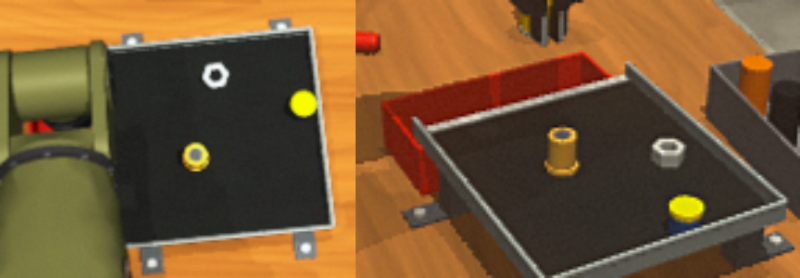

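Nut B has dropped off the lip as well. Last is nut A.

Request:
apply_moves([
  [0,0,0,-0.036,0.01,0,0.012],
  [0,0,0,-0.073,0.02,0,0.012],
  [0,0,0,-0.11,0.03,0,0.012],
  [0,0,0,-0.146,0.04,0,0.012],
  [0,0,0,-0.182,0.049,0,0.012],
])

```text
time: 6.95
eef_pos: [0.6675, -0.062, 0.1466]
ee_rot: [-179.9, -0.0, 96.9]
contact_force: [0.5, 0.0, 0.0]
gripper_width: 0.0122
grip_force: 0.0
```

Request:
apply_moves([
  [0,0,0,-0.03,0,0,0.012],
  [0,0,0,-0.037,0,0,0.012],
  [0,0,0,-0.037,0,0.015,0.012],
  [0,0,0,-0.037,0,0.04,0.012],
  [0,0,0,-0.037,0,0.04,0.012],
])

```text
time: 7.37
eef_pos: [0.6696, -0.0964, 0.1022]
ee_rot: [-179.5, -0.2, 96.9]
contact_force: [-1.4, 0.4, -0.5]
gripper_width: 0.0121
grip_force: 0.0
```

Request:
apply_moves([
  [0,0,0,0,0,0.012,0.012],
  [0,0,0,0,0,0.02,0.012],
  [0,0,0,0,0,0.02,0.012],
  [0,0,0,0.008,0,0.02,0.012],
  [0,0,0,0.022,0,0.02,0.012],
])

```text
time: 7.78
eef_pos: [0.6697, -0.075, 0.089]
ee_rot: [179.9, 0.0, 96.9]
contact_force: [0.0, 0.4, -1.1]
gripper_width: 0.0121
grip_force: 0.1
```

Request:
apply_moves([
  [0,0,0,0.016,0,0,0.012],
  [0,0,0,0.034,0,0,0.012],
  [0,0,0,0.051,0,0,0.012],
  [0,0,0,0.068,0,0,0.012],
  [0,0,0,0.085,0,0,0.012],
])

```text
time: 8.2
eef_pos: [0.6589, 0.0119, 0.0889]
ee_rot: [180.0, 0.0, 97.0]
contact_force: [0.5, -0.2, 1.0]
gripper_width: 0.0119
grip_force: 0.4
```

Request:
apply_moves([
  [0,0,0,0.016,0,0,0.012],
  [0,0,0,0.034,0,0,0.012],
  [0,0,0,0.051,0,0,0.012],
  [0,0,0,0.068,0,0,0.012],
  [0,0,0,0.085,0,0,0.012],
])

```text
time: 8.62
eef_pos: [0.6485, 0.096, 0.0887]
ee_rot: [180.0, 0.0, 97.0]
contact_force: [0.2, -0.5, 0.1]
gripper_width: 0.0118
grip_force: 0.3
```

Request:
apply_moves([
  [0,0,0,0.016,0,0,0.012],
  [0,0,0,0.028,0,0,0.012],
  [0,0,0,0.028,0,0,0.012],
  [0,0,0,0.028,0,-0.03,0.012],
  [0,0,0,0.028,0,-0.07,0.012],
])

```text
time: 9.03
eef_pos: [0.6439, 0.1215, 0.1556]
ee_rot: [-179.6, 0.0, 97.0]
contact_force: [0.4, -0.0, 0.6]
gripper_width: 0.0121
grip_force: 0.0
```

Request:
apply_moves([
  [0,0,0,-0.02,0,-0.03,0.012],
  [0,0,0,-0.05,0,-0.05,0.012],
  [0,0,0,-0.09,0,-0.06,0.012],
  [0,0,0,-0.13,0,-0.06,0.012],
  [0,0,0,-0.17,0,-0.06,0.012],
])

```text
time: 9.45
eef_pos: [0.6662, -0.0491, 0.2195]
ee_rot: [179.9, 0.0, 97.0]
contact_force: [-0.1, 0.0, -0.2]
gripper_width: 0.0119
grip_force: 0.0
```

Request:
apply_moves([
  [0,0,0,-0.04,0,0,0.012],
  [0,0,0,-0.08,0,0,0.012],
  [0,0,0,-0.11,0,0,0.012],
  [0,0,0,-0.13,0,0,0.012],
  [0,0,0,-0.13,0,0,0.012],
])

```text
time: 9.87
eef_pos: [0.6813, -0.1808, 0.2177]
ee_rot: [-180.0, 0.0, 96.7]
contact_force: [-0.8, 0.8, 0.8]
gripper_width: 0.0124
grip_force: 0.0
```

Run:
```python
from h import *
im,d=env.get_image("top");o=env.get_obs();print(o["eef_pos"],o["contact_force"])
i2,_=env.get_image("side")
hsv=cv2.cvtColor(im,cv2.COLOR_RGB2HSV);H,S=hsv[...,0],hsv[...,1]
rd=((H<6)|(H>174))&(S>150);rd[:135]=0;rd[255:]=0;rd[:,:170]=0;rd[:,325:]=0
k,l,s,c=cv2.connectedComponentsWithStats(rd.astype(np.uint8));i=1+s[1:,4].argmax()
for p in cv2.boxPoints(cv2.minAreaRect(np.argwhere(l==i)[:,::-1].astype(np.float32))): print(p)
a=cv2.resize(im[130:255,165:325,::-1],(640,500));b=cv2.resize(i2[130:230,180:340,::-1],(800,500))
cv2.imwrite("pics/t6.png",cv2.resize(np.hstack([a,b]),(800,278)))
```

```text
[ 0.68143336 -0.17848061  0.21776516] [-0.32675023  0.55550152 -0.09359729]
[174.2869  160.15573]
[212.24591 156.70493]
[220.14755 243.62296]
[182.18854 247.07376]
```

View pics/t6.png

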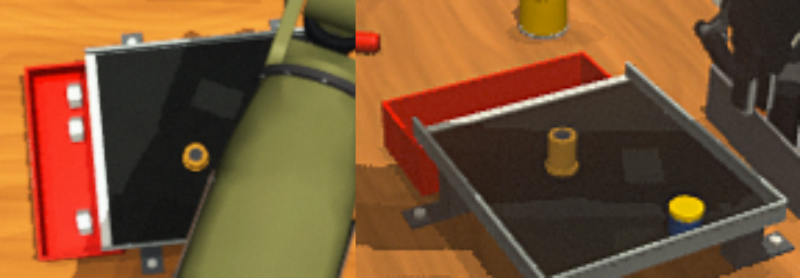

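All three nuts lie in the bin, at crop (75,95), (76,130) and (84,222). The bin, bush and tin are in place and the arm is clear.

```bash
python3 -c "
from bench import env
print(env.close_job())"
```

```text
the job is handed in; nothing more can be done
None
```

All three nuts were swept over the lip into the red bin, the bush, tin and bin look unmoved in the last pictures, and the job is handed in at about 10 s on the robot's clock; no verdict was returned.

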